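Two-button clamp release

ROBOT

A 6-joint arm with a two-finger parallel gripper is mounted at the origin on the work surface; the furniture and walls round the work are solid. World frame = base frame: x ahead of the robot, y to its left, z up, the work surface at z = 0. Lengths are in mm, angles in rad, forces in N, time in s.
With the tool pointing down it reaches from about 325 to 900 mm from the base axis. Payload 6.1 kg.
Tool frame: the origin (TCP) lies midway between the tips of the shut fingers; the grasp point (between the pads) lies env.grip_point_offset behind it (env.grip_point_offset is the distance from the TCP to the grasp point, in mm); x points along the fingers, z is the direction in which the jaws open and shut, and the axes are right-handed (so a half turn about x gives the same grasp; the last joint's range is limited). The gripper opens to 85 mm and grips with 20 to 120 N. Pads are 22 mm wide; open, the fingers measure 114 mm over their backs; the gripper's body (76 mm by 85 mm) begins 54 mm behind the grasp point. The pads swing forward as they close: fully open they stand 13 mm farther back than shut.
Start: joints at [1.22, 0.22, 1.526, -0, 1.395, -0.126], TCP at [139.319, 609.267, 231.3] pointing down, gripper open.
Joint ranges: [-2.98, 2.98], [-0.91, 2.08], [0.09, 2.57], [-1.24, 4.39], [0.2, 2.65], [-2.68, 2.68]. Speed limits (rad/s): [2.57, 2.57, 3.01, 3.14, 3.14, 3.14].

INTERFACE

Orientations are given as a unit quaternion [w, x, y, z].
In Python, from plant import env, cams gives the robot as it stands.
- The arm moves only by the tool jog_arm, never from a script. Its argument "steps" is a list of rows, each a list of 2 entries, a list of its own where there are three numbers: the shift along the world's x, y, z as a fraction of full scale, then the turn about the world's z as a fraction of full scale. A call has 1 to 20 rows; each row is the pose to reach, as a shift and turn from the pose measured when the call began; what a row does not reach only later rows make up. Full scale, the value 1, is 100 cm for a shift and pi/2 rad for a turn. A row lasts 1/10 s, in which the tool goes at most 50 mm and 8.59 degrees, less where a joint would pass 70% of its speed; a pose out of reach is approached as far as the arm can. A call with a number of a shift or a turn outside -1 to 1 is refused whole. A call with a gripper value outside its range is refused whole. "fingers" is the opening, from -1 (shut) to 1 (fully open), set as the call begins (left out, the last holds). The fingers move at their own pace and stop on an object; the grip force is fixed at half the most. Time passes only in rows, so rows that repeat a pose let the fingers close. It gives the time, the measured TCP pose, the force and the opening at its end, in the units of the state.
- env.get_state(): the state, without advancing time (a new reading comes with each control period).
- cams.get_image(name): name is "scene" or "top" or "wrist"; returns (picture, depth): 400x640x3 uint8, blue, green, red; 400x640 float32, mm along the optical axis (not along the pixel's ray), 0 where there is no reading.
- cams.camera_model(name): a dict with "camera_matrix" (3x3 intrinsics, pixels), "dist_coeffs" ([k1, k2, p1, p2, k3] as OpenCV has them; the pictures are not rectified), "pose" (4x4, takes a point from camera to world coordinates). Camera axes: x right, y up, looking along -z (the intrinsics and any distortion apply to the point x, -y, -z); pixel columns grow to the right and rows downward; lengths in mm; the calibration is good to about 2 mm. A picture is of the moment at which its call begins: read the wrist's pose just before it. camera_model takes no time and is no camera call; for the wrist camera it gives the pose at the moment of the call.
- env.close_job(): hands the job in, once; it reports no verdict.
The state is a dict: "time_s": time; "joint_positions": joint angles; "qd": joint speeds; "tau": joint torques, N m; "tcp_pos": TCP position; "orientation": TCP orientation; "contact_force": force on the tool from outside, world axes, zero at the start; "wrist_torque": the same for the moment, N m; "width": finger opening in mm.
Only numpy, scipy, OpenCV 4.12 (cv2) and the standard library are available. Lean on these libraries where they do the work, as an engineer would, in place of code of your own. Each camera call takes 0.05 s, during which the arm holds its last target.

TASK

Release the swing clamp on the workholding fixture: with the two fingertips press both green buttons of the yellow-topped button box down together, and keep both held down without a break until the red clamp arm has swung all the way aside to its stop, then let go of the buttons and move clear. Do not press the red button, do not touch the clamp fixture, and leave the steel plate in it and the other loose things where they are.

Things in the scene. Friction and masses are not known exactly. Their poses are not given: they have to be found in the camera images.
- button_box: push-button box fixed to the table, 140 x 140 x 45 mm, grey with a yellow lid, a round cable gland on its +x face; origin at the centre of its underside, z up. On the lid, in x, y of the box: two green buttons at (28, +30) and (28, -30) mm, a red button at (-40, 0) mm. It stands left or right of the middle, turned up to about 30 degrees.
- fin_top (a point): middle of the top of the thin black fin on the lid between the two green buttons: 8 mm wide in the box's y, 46 mm long in its x, its top 77 mm above the table, 8 mm above the green tops; one fingertip passes on each side of it
- green_left_top (a point): centre of the top of the green button on the box's +y side, moving with it; cap 26 mm in diameter, top 69 mm above the table when up; housing ring 42 mm in diameter, its top 57 mm above the table. The two green buttons are 60 mm apart, centre to centre.
- green_right_top (a point): the same point on the green button on the box's -y side
- red_stop_top (a point): centre of the top of the red button, 30 mm in diameter, 69 mm above the table; it must not be pressed
- green_left (a joint): how far the +y green button is pressed: 0 up, 0.008 m fully down (top 61 mm above the table). It starts to move at about 1 N and springs back when let go; both greens fully down take about 10 N together (5 N each).
- green_right (a joint): the same for the -y green button
- red_stop (a joint): how far the red button is pressed: 0 up, 0.008 m fully down
- jaw (a joint): angle of the clamp arm about its upright post, rad: 0 over the plate at the start, 1.57 swung fully aside (to the -y side of the fixture) against its stop. Only the green buttons move it: with both held fully down it swings slowly, about 4 to 6 s for the whole way (slower when only three quarters down, not at all at half); with one or none pressed it stays where it is.
- jaw_tip (a point): top of the free end of the red clamp arm, 64 mm from its pivot, 63 mm above the table
- clamp_fixture: workholding fixture fixed to the table: dark steel base 150 x 120 x 12 mm with a nest of pins for the plate and, at +45 mm in its x, an upright clamp cylinder that carries the red clamp arm (top of all 65 mm above the table); origin at the centre of its underside. Fixture and button box swap sides between starts. Not to be touched.
- nest (a point): on the fixture: where the centre of the plate's underside rests, 18 mm above the table
- plate: grey steel plate 60 x 88 x 14 mm lying loose in the fixture's nest under the clamp arm; origin at the centre of its underside; it stays there
- nut: loose steel hex nut, 34 mm across, 16 mm high, lying on the table between box and fixture; origin at the centre of its underside
- jar: loose jar with blue lid, 60 mm across, 68 mm high, on the table at the left; origin at the centre of its underside
- loose_mandrel: loose steel mandrel with a T-handle, 38 mm across, 69 mm high, on the table at the right; origin at the centre of its underside
There are look-alikes about, which are no part of the job. What is meant by the button_box is not purple, and is the smaller of those in its own colour.

How it is judged (in metres and radians):
On the way, in this order (a step that is already met when the one before it is completed fails the run):
1. both green buttons held down together, the clamp arm still over the plate (value of joint each of green_left, green_right above 0.0045 m and value of joint jaw below 0.6 rad), for 0.2 s.
2. the clamp arm swung fully aside with both green buttons still held down (value of joint each of green_left, green_right above 0.004 m and value of joint jaw above 1.48 rad), for 0.1 s.
At the end, for the whole second after the job is handed in: The clamp arm stands fully aside (over 1.47 of 1.57 rad), all three buttons are up (within 2 mm), the plate lies at rest in its nest (within 8 mm), and nut, jar and mandrel are within 20 mm of where they stood (value of joint jaw above 1.47 rad and value of joint each of green_left, green_right, red_stop below 0.002 m and linear speed of plate below 0.02 m/s and distance between plate and nest below 0.008 m and angle between plate's own z axis and vertical below 0.1 rad and distance of each of nut, jar, loose_mandrel from where it was at the start of the episode below 0.02 m); the robot touches nothing.
It fails at once if a green button let go before the clamp arm was fully aside (value of joint jaw between 0.25 and 1.45 rad and value of joint any of green_left, green_right below 0.003 m).
It fails at once if one green button pressed nearly fully down with the other still up ((value of joint green_left above 0.0065 m and value of joint green_right below 0.0005 m) or (value of joint green_right above 0.0065 m and value of joint green_left below 0.0005 m)).
It fails at once if red button pressed (value of joint red_stop above 0.003 m).
It fails at once if clamp fixture or its arm touched by the robot (contact force between any of the fingers, the arm and clamp_fixture above 1 N).
It fails at once if the plate shifted in or lifted from its nest, or a loose bystander moved, tipped or lifted (distance between plate and nest above 0.012 m or distance of any of nut, jar, loose_mandrel from where it was at the start of the episode above 0.03 m or angle between any of nut, jar, loose_mandrel's own z axis and vertical above 0.3 rad).
It also fails if it takes over 45 s, if anything falls off the work surface, if the arm or the gripper's body presses on something with over 40 N, if the wrist force passes 120 N, or if a joint passes its speed limit or range.

## Working session

There is one attempt and no reset: what is moved stays moved. The work goes in short steps, Python scripts to look and compute and a tool call to move; the robot and the scene stay as the last step left them, time stands still between calls to the robot, and variables do not carry over. Pictures are saved under pics/ and viewed, and the job is handed in when it is done.

Besides the shell and the picture viewer there is one more tool, called after "Call:" as name(argument=value, ...) on one line, values as JSON. jog_arm: Moves the arm, as the interface text tells. Shift numbers are shares of 100 cm and turn numbers shares of pi/2 rad, none past 1 either way. Its arguments: {"type":"object","properties":{"steps":{"type":"array"},"fingers":{"type":"number"}},"required":["steps"]}

```bash
mkdir -p pics; ls; python3 - <<'E'
from plant import env,cams
import cv2,numpy as np
s=env.get_state();print({k:np.round(v,3) for k,v in s.items()},env.grip_point_offset)
for n in ["scene","top","wrist"]:
    im,d=cams.get_image(n);cv2.imwrite(f"pics/{n}0.png",im);np.save(f"pics/{n}0.npy",d)
    m=cams.camera_model(n);print(n,np.round(m["camera_matrix"],1).tolist(),m["dist_coeffs"],np.round(m["pose"],3).tolist())
E
```

```text
pics
{'time_s': np.float64(0.0), 'joint_positions': array([ 1.22 ,  0.221,  1.528, -0.   ,  1.395, -0.126]), 'qd': array([ 0.001,  0.001, -0.   , -0.002, -0.001,  0.001]), 'tau': array([ 2.000e-03, -4.969e+01, -3.894e+01, -0.000e+00,  1.100e-02,
       -0.000e+00]), 'tcp_pos': array([139.114, 608.71 , 230.201]), 'orientation': array([ 0.552, -0.441,  0.553,  0.44 ]), 'contact_force': array([ 0.336, -0.851, -0.107]), 'wrist_torque': array([-0.001, -0.005, -0.002]), 'width': np.float64(85.556)} 18.700000000000003
scene [[421.4, 0.0, 323.2], [0.0, 421.4, 199.4], [0.0, 0.0, 1.0]] [0.0335693 0.        0.        0.        0.       ] [[0.771, 0.274, -0.575, -233.815], [-0.637, 0.367, -0.678, -792.909], [0.025, 0.889, 0.458, 627.74], [0.0, 0.0, 0.0, 1.0]]
top [[488.2, 0.0, 319.0], [0.0, 488.2, 201.7], [0.0, 0.0, 1.0]] [-0.11714168  0.          0.          0.          0.        ] [[0.024, 0.989, -0.145, 245.087], [-1.0, 0.025, 0.004, -2.955], [0.008, 0.145, 0.989, 1497.952], [0.0, 0.0, 0.0, 1.0]]
wrist [[326.8, 0.0, 313.2], [0.0, 326.8, 203.6], [0.0, 0.0, 1.0]] [-0.01763692  0.          0.          0.          0.        ] [[0.221, -0.937, -0.269, 71.656], [0.975, 0.212, 0.062, 625.844], [-0.001, -0.276, 0.961, 373.451], [0.0, 0.0, 0.0, 1.0]]
```

View pics/scene0.png

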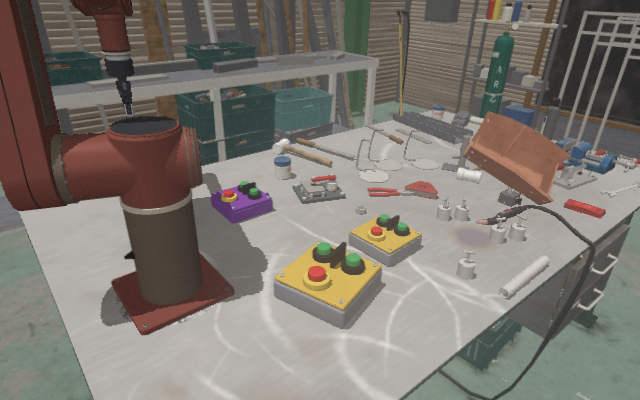

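View pics/top0.png

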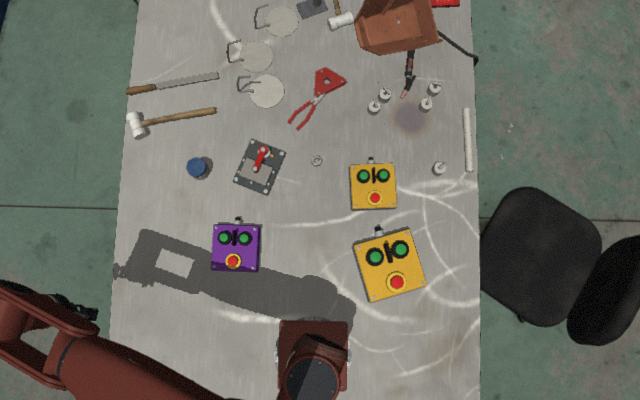

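View pics/wrist0.png

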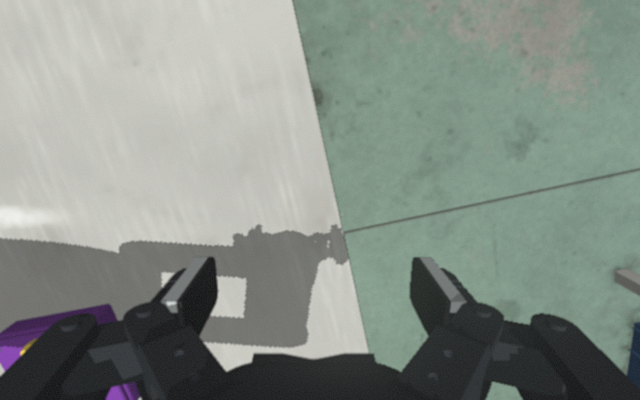

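Three boxes show in the top view: yellow at (373,186), a larger yellow one at (389,264), and purple at (236,246). The target is not purple and is the smaller of its colour, so (373,186) fits. I'll confirm it in a crop and measure it in two views.

```bash
cat > h.py <<'E'
import numpy as np,cv2
def ray(m,uv):
    p=cv2.undistortPoints(np.array([[uv]],float),np.array(m["camera_matrix"]),np.array(m["dist_coeffs"]))[0,0]
    T=np.array(m["pose"]);d=T[:3,:3]@np.array([p[0],-p[1],-1.]);return T[:3,3],d
def onz(m,uv,z):
    o,d=ray(m,uv);return o+d*(z-o[2])/d[2]
def bydepth(m,uv,dep):
    o,d=ray(m,uv);return o+d*dep
def tri(rs):
    A=np.zeros((3,3));b=np.zeros(3)
    for o,d in rs:
        d=d/np.linalg.norm(d);P=np.eye(3)-np.outer(d,d);A+=P;b+=P@o
    x=np.linalg.solve(A,b);return x,[np.linalg.norm((np.eye(3)-np.outer(d,d)/(d@d))@(x-o)) for o,d in rs]
def blobs(im,lo,hi,amin=20):
    hsv=cv2.cvtColor(im,cv2.COLOR_BGR2HSV);k=cv2.inRange(hsv,lo,hi)
    n,l,s,c=cv2.connectedComponentsWithStats(k)
    return [(c[i],s[i],l==i) for i in range(1,n) if s[i,4]>=amin]
GREEN=((50,120,50),(80,255,255));YEL=((18,120,120),(32,255,255));RED=((0,190,120),(8,255,255))
E
python3 - <<'E'
from plant import env,cams
from h import *
for n in ["top","scene"]:
    im=cv2.imread(f"pics/{n}0.png");d=np.load(f"pics/{n}0.npy");m=cams.camera_model(n)
    for nm,c in (("G",GREEN),("Y",YEL),("R",RED)):
        for ce,s,k in blobs(im,*c,amin=25):
            if s[4]>8000: continue
            dep=np.median(d[k]);print(n,nm,np.round(ce,1),s.tolist(),np.round(bydepth(m,ce,dep)).tolist(),np.round(onz(m,ce,69)).tolist())
im=cv2.imread("pics/top0.png");cv2.imwrite("pics/crop1.png",cv2.resize(im[125:310,200:440],None,fx=3.2,fy=3.2,interpolation=cv2.INTER_CUBIC))
E
```

```text
top G [363.4 175.2] [359, 171, 10, 9, 70] [539.0, -140.0, 68.0] [539.0, -140.0, 69.0]
top G [383.2 174.5] [379, 170, 9, 10, 71] [543.0, -199.0, 68.0] [542.0, -199.0, 69.0]
top G [223.3 237. ] [219, 233, 10, 9, 65] [343.0, 269.0, 69.0] [343.0, 269.0, 69.0]
top G [243.6 237.9] [239, 234, 10, 9, 68] [342.0, 209.0, 68.0] [342.0, 209.0, 69.0]
top G [400.4 248.9] [395, 244, 12, 11, 112] [320.0, -248.0, 88.0] [321.0, -251.0, 69.0]
top G [375.2 256.4] [369, 251, 13, 12, 116] [297.0, -175.0, 88.0] [298.0, -177.0, 69.0]
top Y [372.7 187.4] [350, 163, 47, 46, 1492] [506.0, -171.0, 46.0] [502.0, -168.0, 69.0]
top Y [390.  267.3] [354, 229, 73, 73, 2652] [267.0, -222.0, 59.0] [267.0, -221.0, 69.0]
top Y [234.  260.1] [226, 254, 15, 14, 85] [277.0, 237.0, 56.0] [277.0, 235.0, 69.0]
top R [443.7   2. ] [434, 0, 21, 5, 64] [1154.0, -414.0, 17.0] [1122.0, -399.0, 69.0]
top R [259.5 158.4] [255, 149, 12, 19, 76] [584.0, 174.0, 58.0] [582.0, 172.0, 69.0]
top R [374.8 197.1] [371, 193, 9, 9, 63] [473.0, -175.0, 68.0] [473.0, -175.0, 69.0]
top R [232.2 260.7] [228, 256, 9, 10, 70] [275.0, 240.0, 69.0] [275.0, 240.0, 69.0]
top R [396.6 281.8] [391, 276, 12, 13, 122] [226.0, -237.0, 89.0] [225.0, -241.0, 69.0]
scene Y [496.5   9.3] [492, 0, 10, 20, 124] [-234.0, -793.0, 628.0] [10712.0, 5525.0, 69.0]
scene Y [228.8 198.2] [222, 193, 15, 9, 72] [266.0, 226.0, 56.0] [255.0, 203.0, 69.0]
scene Y [383.6 236.6] [350, 217, 71, 37, 940] [486.0, -189.0, 48.0] [460.0, -211.0, 69.0]
scene Y [326.6 279.8] [275, 243, 106, 67, 2678] [244.0, -248.0, 61.0] [238.0, -255.0, 69.0]
```

View pics/crop1.png

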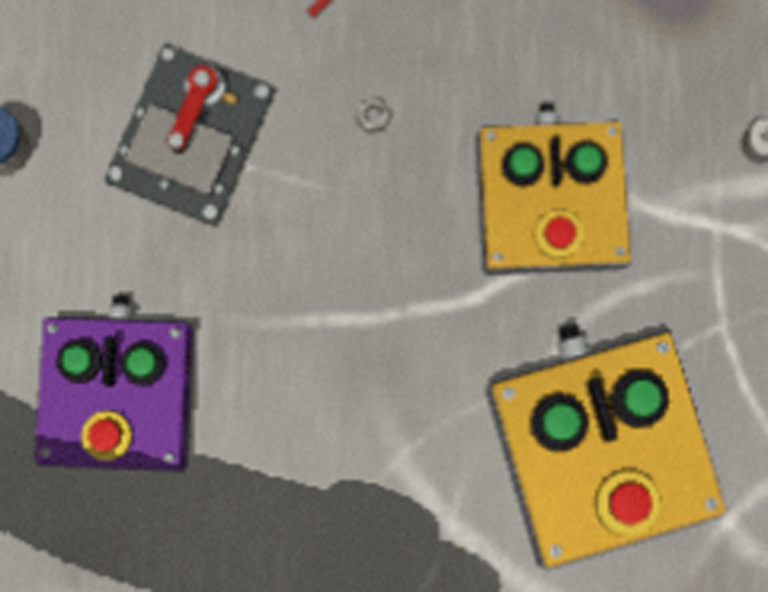

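The crop confirms it: the upper-right yellow box is the smaller of the two. Its greens are at (539,-140) and (542,-199), z 68, and its red is at (473,-175). By depth, the larger one's tops are at 88 mm. Next I'll work out the turn.

```bash
python3 - <<'E'
from plant import env,cams
import numpy as np
from scipy.spatial.transform import Rotation as R
s=env.get_state();q=s["orientation"];M=R.from_quat([q[1],q[2],q[3],q[0]]).as_matrix();print(M.round(3))
z=M[:,2];a=np.degrees(np.arctan2(z[1],z[0]));print("jaw yaw",a)
for t in (94,-86):
    print(t,((t-a+180)%360-180)/90)
print(np.array([541,-170,200])-s["tcp_pos"])
E
```

```text
[[-0.001 -0.975  0.223]
 [-0.001  0.223  0.975]
 [-1.     0.    -0.001]]
jaw yaw 77.11915823876159
94 0.18756490845820445
-86 -1.8124350915417955
[ 401.83536239 -778.83629406  -30.44234764]
```

Call:
jog_arm(steps=[[[0.02, -0.04, 0], 0.01], [[0.042, -0.082, 0], 0.02], [[0.064, -0.124, 0], 0.03], [[0.086, -0.166, 0], 0.04], [[0.108, -0.208, 0], 0.05], [[0.13, -0.25, 0], 0.06], [[0.152, -0.292, 0], 0.07], [[0.174, -0.334, 0], 0.08], [[0.196, -0.376, 0], 0.09], [[0.218, -0.418, 0], 0.1], [[0.24, -0.46, 0], 0.11], [[0.262, -0.502, 0], 0.12], [[0.284, -0.544, 0], 0.13], [[0.306, -0.586, 0], 0.14], [[0.328, -0.628, 0], 0.15], [[0.35, -0.67, 0], 0.16], [[0.37, -0.71, 0], 0.17], [[0.39, -0.75, 0], 0.18], [[0.402, -0.779, 0], 0.188], [[0.402, -0.779, 0], 0.188]], fingers=0.15)

```text
time_s: 2.15
tcp_pos: [541.7, -173.8, 229.7]
orientation: [-0.482, 0.517, -0.484, -0.516]
contact_force: [-0.4, 0.1, -0.6]
width: 49.1
```

Call:
jog_arm(steps=[[[0, 0, 0], 0], [[0, 0, 0], 0]])

```text
time_s: 2.35
tcp_pos: [541.2, -173.1, 229.3]
orientation: [-0.482, 0.517, -0.484, -0.516]
contact_force: [-0.7, 1.0, -0.6]
width: 49.1
```

```bash
python3 - <<'E'
from plant import env,cams
from h import *
m=cams.camera_model("wrist");im,d=cams.get_image("wrist");cv2.imwrite("pics/w1.png",im);s=env.get_state()
print(s["tcp_pos"].round(1),s["width"],s["contact_force"],np.round(m["pose"],3).tolist())
for nm,c in (("G",GREEN),("R",RED)):
    for ce,st,k in blobs(im,*c,amin=60):
        print(nm,ce.round(1),st.tolist(),bydepth(m,ce,np.median(d[k])).round(1),onz(m,ce,69).round(1))
np.save("pics/w1d.npy",d)
E
```

```text
[ 541.3 -172.8  229.5] 49.29514665518213 [-0.1616336  -0.06745752  0.06173077] [[-0.069, -0.959, -0.274, 472.246], [0.998, -0.067, -0.018, -176.399], [-0.001, -0.275, 0.961, 372.382], [0.0, 0.0, 0.0, 1.0]]
G [280.1 188. ] [274, 176, 16, 22, 81] [ 545.6 -203.4   69.3] [ 545.7 -203.4   69. ]
```

View pics/w1.png

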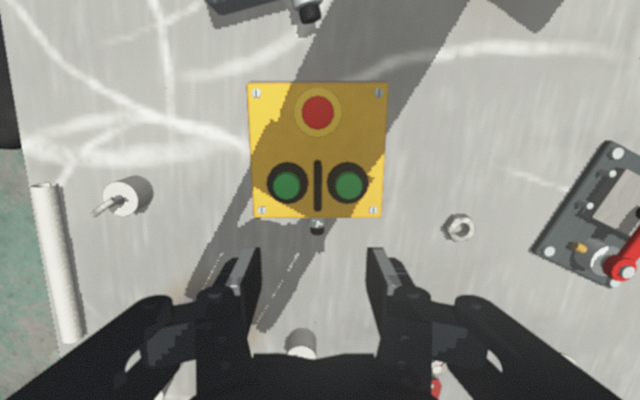

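The box lies below the gripper, in shadow: greens at (287,184) and (349,184), red at (317,112), fin at (318,186). I'll re-mask with lower brightness and triangulate with the top view.

```bash
python3 - <<'E'
from plant import env,cams
from h import *
m=cams.camera_model("wrist");mt=cams.camera_model("top");im=cv2.imread("pics/w1.png");d=np.load("pics/w1d.npy")
top={"G1":(363.4,175.2),"G2":(383.2,174.5),"R":(374.8,197.1)}
G={}
for nm,c in (("G",((50,90,25),(90,255,255))),("R",((0,170,60),(8,255,255)))):
    for ce,st,k in blobs(im,*c,amin=60):
        if 230<ce[0]<400 and ce[1]<240:
            key="R" if nm=="R" else ("G1" if ce[0]>318 else "G2")
            ee=(st[0]+st[2]/2-.5,st[1]+st[3]/2-.5);G[key]=onz(m,ee,69)
            print(key,ce.round(1),ee,st.tolist(),bydepth(m,ce,np.median(d[k])).round(1),G[key].round(1),"tri",[np.round(x,1) for x in tri([ray(m,ee),ray(mt,top[key])])])
mid=(G["G1"]+G["G2"])/2;v=G["G1"]-G["G2"];print(mid,np.linalg.norm(v),np.degrees(np.arctan2(-v[0],v[1])),np.degrees(np.arctan2(*(mid-G["R"])[[1,0]])))
print("fin",onz(m,(318,186),77), "tip z?",[ (d[y,x],bydepth(m,(x,y),d[y,x]).round(1)) for x,y in ((250,252),(377,252),(246,252),(380,252),(255,250),(372,250))])
f=im[240:310,210:420];cv2.imwrite("pics/f1.png",cv2.resize(f,None,fx=3.5,fy=3.5))
from scipy.spatial.transform import Rotation as R
q=env.get_state()["orientation"];z=R.from_quat([q[1],q[2],q[3],q[0]]).as_matrix()[:,2];print("jawyaw",np.degrees(np.arctan2(z[1],z[0])))
E
```

```text
G2 [286.2 185.2] (np.float64(286.0), np.float64(185.0)) [273, 172, 27, 27, 573] [ 542.6 -197.4   69.2] [ 542.5 -197.6   69. ] tri [array([ 537.2, -196. ,   92.8]), array([0.2, 0.2])]
G1 [348.2 185.1] (np.float64(348.5), np.float64(185.0)) [336, 172, 26, 27, 560] [ 538.4 -138.7   69.2] [ 538.4 -138.3   69. ] tri [array([ 536.9, -139.2,   76.2]), array([0.1, 0.1])]
R [317.8 113.5] (np.float64(317.5), np.float64(112.5)) [303, 97, 30, 32, 625] [ 474.9 -172.3   69.4] [ 474.1 -172.6   69. ] tri [array([ 473.4, -173.4,   72. ]), array([1., 1.])]
[ 540.43533969 -167.97153728   69.        ] 59.442953637301194 4.014477912522365 3.987434926683841
fin [ 539.53917541 -167.42003106   77.        ] tip z? [(np.float32(140.4246), array([ 532.7, -199.3,  243.4])), (np.float32(140.81334), array([ 529.1, -144.7,  242.9])), (np.float32(141.64278), array([ 533.4, -201.3,  242.3])), (np.float32(140.24207), array([ 528.8, -143.6,  243.5])), (np.float32(142.43834), array([ 532.6, -197.5,  241.3])), (np.float32(143.82784), array([ 529.6, -146.3,  239.9]))]
jawyaw 93.8809473510241
```

View pics/f1.png

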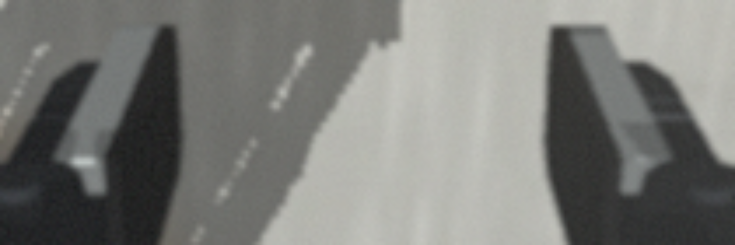

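Both views agree: mid of greens about (540.4,-168), yaw 4.0°, tops at 69 by depth. The jaw yaw of 93.9° already matches. I'll centre the gripper, open the fingers a little wider, and come down to just above.

Call:
jog_arm(steps=[[[-0.001, 0.0045, -0.03], 0], [[-0.001, 0.0045, -0.06], 0], [[-0.001, 0.0045, -0.09], 0], [[-0.001, 0.0045, -0.12], 0], [[-0.001, 0.0045, -0.135], 0], [[-0.001, 0.0045, -0.135], 0], [[-0.001, 0.0045, -0.135], 0]], fingers=0.25)

```text
time_s: 3.1
tcp_pos: [540.9, -168.0, 95.6]
orientation: [-0.482, 0.517, -0.483, -0.516]
contact_force: [0.7, 1.0, 0.5]
width: 53.6
```

```bash
python3 - <<'E'
from plant import env,cams
from h import *
m=cams.camera_model("wrist");im,d=cams.get_image("wrist");s=env.get_state()
print(s["time_s"],s["tcp_pos"].round(1),s["width"],s["contact_force"])
cv2.imwrite("pics/w2.png",cv2.resize(im[130:350,180:460],None,fx=2.7,fy=2.7))
im,d=cams.get_image("scene");cv2.imwrite("pics/s2.png",cv2.resize(im[150:290,300:480],None,fx=4,fy=4))
E
```

```text
3.15 [ 541.5 -168.5   96.3] 53.102443744655986 [-0.52966298 -0.34957911 -0.16571171]
```

View pics/w2.png

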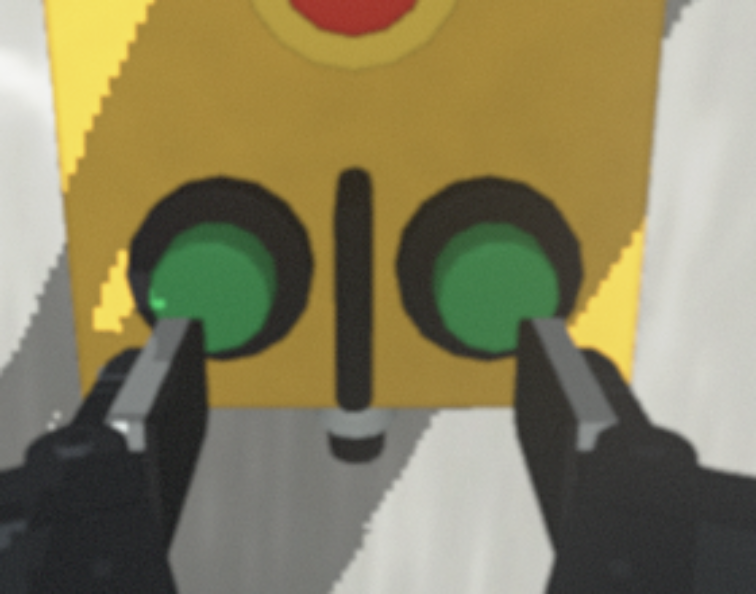

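View pics/s2.png

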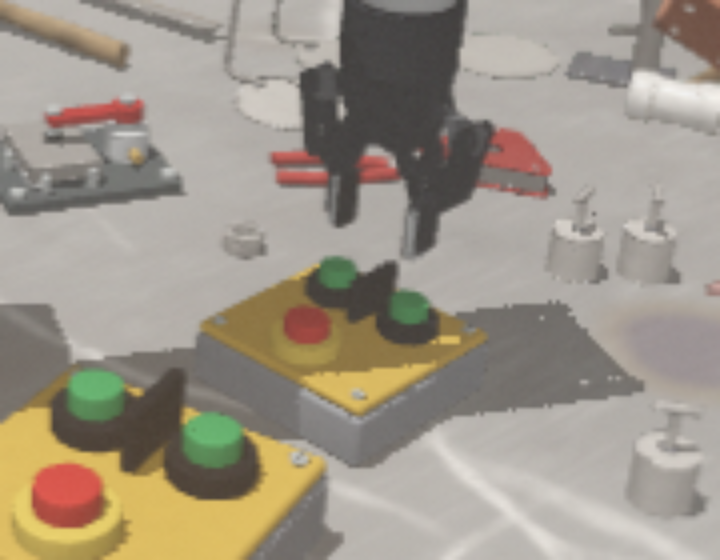

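The tips line up with the green caps and straddle the fin. The tool sits about 1 mm too far to +y. I'll lower it step by step, watching the force.

Call:
jog_arm(steps=[[[-0.001, -0.001, -0.01], 0], [[-0.001, -0.001, -0.02], 0], [[-0.001, -0.001, -0.024], 0], [[-0.001, -0.001, -0.026], 0], [[-0.001, -0.001, -0.026], 0]])

```text
time_s: 3.7
tcp_pos: [540.3, -169.5, 70.0]
orientation: [-0.482, 0.518, -0.483, -0.516]
contact_force: [-0.8, -0.7, 0.3]
width: 53.3
```

```bash
python3 - <<'E'
from plant import env,cams
from h import *
im,d=cams.get_image("wrist");s=env.get_state()
print(s["time_s"],s["tcp_pos"].round(1),s["width"],s["contact_force"])
cv2.imwrite("pics/w3.png",cv2.resize(im[130:350,180:460],None,fx=2.7,fy=2.7))
E
```

```text
3.75 [ 540.6 -169.7   70.4] 53.53138438936522 [-0.03572458  0.71804069 -1.02497635]
```

View pics/w3.png

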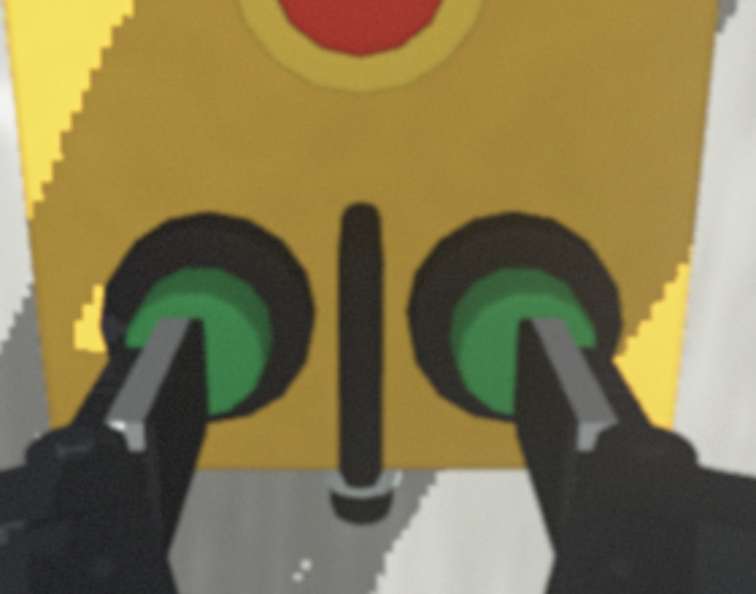

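The tips are centred over both caps, with the fin in the middle. Now pressing gently.

Call:
jog_arm(steps=[[[0, 0, -0.002], 0], [[0, 0, -0.004], 0], [[0, 0, -0.006], 0], [[0, 0, -0.007], 0], [[0, 0, -0.007], 0]])

```text
time_s: 4.25
tcp_pos: [540.7, -169.7, 63.6]
orientation: [-0.482, 0.518, -0.483, -0.515]
contact_force: [-0.6, -0.0, 3.0]
width: 53.4
```

Call:
jog_arm(steps=[[[0, 0, -0.001], 0], [[0, 0, -0.002], 0], [[0, 0, -0.002], 0]])

```text
time_s: 4.55
tcp_pos: [540.7, -169.8, 61.8]
orientation: [-0.482, 0.518, -0.483, -0.515]
contact_force: [-2.6, 1.1, 5.9]
width: 53.3
```

Call:
jog_arm(steps=[[[0, 0, -0.001], 0], [[0, 0, -0.002], 0], [[0, 0, -0.003], 0], [[0, 0, -0.004], 0], [[0, 0, -0.004], 0]])

```text
time_s: 5.05
tcp_pos: [540.8, -169.8, 58.3]
orientation: [-0.482, 0.518, -0.483, -0.515]
contact_force: [-3.1, 1.2, 8.2]
width: 53.2
```

Call:
jog_arm(steps=[[[0, 0, -0.001], 0], [[0, 0, -0.001], 0], [[0, 0, -0.001], 0]])

```text
time_s: 5.35
tcp_pos: [540.8, -169.8, 58.0]
orientation: [-0.482, 0.518, -0.483, -0.516]
contact_force: [-2.4, 0.9, 9.5]
width: 53.3
```

Call:
jog_arm(steps=[[[0, 0, -0.002], 0], [[0, 0, -0.002], 0], [[0, 0, -0.002], 0], [[0, 0, -0.002], 0], [[0, 0, -0.002], 0]])

```text
time_s: 5.85
tcp_pos: [540.8, -169.8, 57.3]
orientation: [-0.482, 0.518, -0.483, -0.516]
contact_force: [-5.6, 2.3, 13.3]
width: 53.1
```

```bash
cat > look.py <<'E'
import sys
from plant import env,cams
from h import *
s=env.get_state();im,d=cams.get_image("top");n=sys.argv[1]
print(s["time_s"],s["tcp_pos"].round(1),s["contact_force"].round(1))
a=cv2.resize(im[125:225,220:420],None,fx=4,fy=4,interpolation=cv2.INTER_CUBIC);cv2.imwrite(f"pics/t{n}.png",a)
m=cams.camera_model("top")
for ce,st,k in blobs(im,(0,150,90),(8,255,255),amin=25):
    if 225<ce[0]<300 and 120<ce[1]<200:
        p,q,_=None,None,None
        (cx,cy),(w,h),an=cv2.minAreaRect(np.argwhere(k)[:,::-1].astype(np.float32));print("arm px",ce.round(1),st.tolist(),round(w,1),round(h,1),an)
E
python3 look.py 4
```

```text
5.85 [ 540.8 -169.8   57.3] [-5.6  2.3 13.3]
arm px [262.8 157.7] [259, 146, 9, 23, 113] 22.0 8.0 90.0
```

View pics/t4.png

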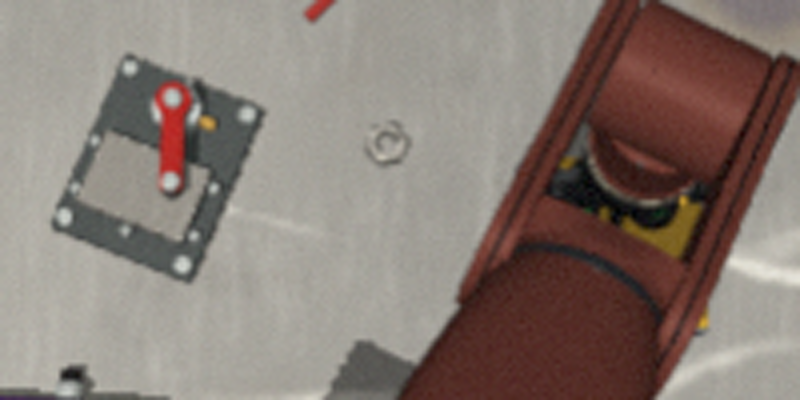

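The clamp arm is swinging (pivot at (172,97), tip at (170,181) in the crop). I'll keep holding.

Call:
jog_arm(steps=[[[0, 0, -0.0015], 0], [[0, 0, -0.0015], 0], [[0, 0, -0.0015], 0], [[0, 0, -0.0015], 0], [[0, 0, -0.0015], 0], [[0, 0, -0.0015], 0], [[0, 0, -0.0015], 0], [[0, 0, -0.0015], 0], [[0, 0, -0.0015], 0], [[0, 0, -0.0015], 0], [[0, 0, -0.0015], 0], [[0, 0, -0.0015], 0], [[0, 0, -0.0015], 0], [[0, 0, -0.0015], 0], [[0, 0, -0.0015], 0], [[0, 0, -0.0015], 0], [[0, 0, -0.0015], 0], [[0, 0, -0.0015], 0], [[0, 0, -0.0015], 0], [[0, 0, -0.0015], 0]])

```text
time_s: 7.9
tcp_pos: [540.8, -169.8, 57.3]
orientation: [-0.482, 0.518, -0.483, -0.516]
contact_force: [-6.4, 2.2, 14.9]
width: 53.3
```

Call:
jog_arm(steps=[[[0, 0, -0.0015], 0], [[0, 0, -0.0015], 0], [[0, 0, -0.0015], 0], [[0, 0, -0.0015], 0], [[0, 0, -0.0015], 0], [[0, 0, -0.0015], 0], [[0, 0, -0.0015], 0], [[0, 0, -0.0015], 0], [[0, 0, -0.0015], 0], [[0, 0, -0.0015], 0], [[0, 0, -0.0015], 0], [[0, 0, -0.0015], 0], [[0, 0, -0.0015], 0], [[0, 0, -0.0015], 0], [[0, 0, -0.0015], 0], [[0, 0, -0.0015], 0], [[0, 0, -0.0015], 0], [[0, 0, -0.0015], 0], [[0, 0, -0.0015], 0], [[0, 0, -0.0015], 0]])

```text
time_s: 9.9
tcp_pos: [540.8, -169.8, 57.3]
orientation: [-0.482, 0.518, -0.483, -0.516]
contact_force: [-6.7, 2.2, 14.9]
width: 53.2
```

```bash
python3 look.py 5
```

```text
9.9 [ 540.8 -169.8   57.3] [-6.7  2.2 14.9]
arm px [270.7 152.8] [259, 146, 22, 14, 114] 22.5 7.6 18.434946060180664
```

View pics/t5.png

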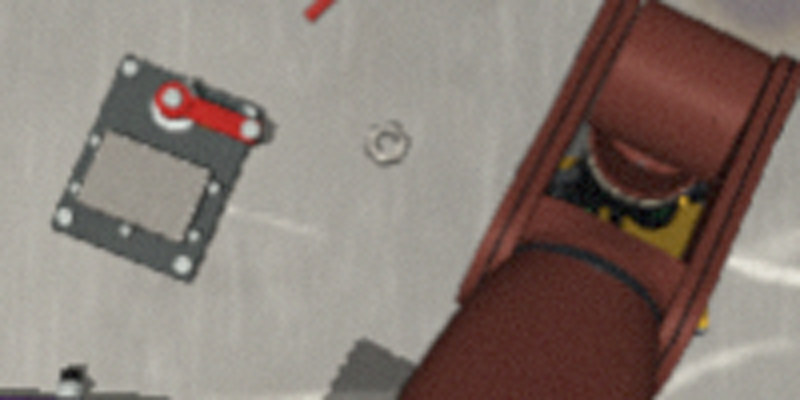

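The arm now lies nearly parallel to the base's far edge (tip at (250,130)). I'll hold longer and check that it has stopped.

Call:
jog_arm(steps=[[[0, 0, -0.0015], 0], [[0, 0, -0.0015], 0], [[0, 0, -0.0015], 0], [[0, 0, -0.0015], 0], [[0, 0, -0.0015], 0], [[0, 0, -0.0015], 0], [[0, 0, -0.0015], 0], [[0, 0, -0.0015], 0], [[0, 0, -0.0015], 0], [[0, 0, -0.0015], 0], [[0, 0, -0.0015], 0], [[0, 0, -0.0015], 0], [[0, 0, -0.0015], 0], [[0, 0, -0.0015], 0], [[0, 0, -0.0015], 0], [[0, 0, -0.0015], 0], [[0, 0, -0.0015], 0], [[0, 0, -0.0015], 0], [[0, 0, -0.0015], 0], [[0, 0, -0.0015], 0]])

```text
time_s: 11.95
tcp_pos: [540.8, -169.8, 57.3]
orientation: [-0.482, 0.518, -0.483, -0.516]
contact_force: [-7.1, 2.4, 15.4]
width: 53.3
```

```bash
python3 look.py 6
```

```text
11.95 [ 540.8 -169.8   57.3] [-7.1  2.4 15.4]
arm px [270.6 152.7] [259, 146, 22, 14, 114] 22.5 7.9 18.434946060180664
```

Call:
jog_arm(steps=[[[0, 0, -0.0015], 0], [[0, 0, -0.0015], 0], [[0, 0, -0.0015], 0], [[0, 0, -0.0015], 0], [[0, 0, -0.0015], 0], [[0, 0, -0.0015], 0], [[0, 0, -0.0015], 0], [[0, 0, -0.0015], 0], [[0, 0, -0.0015], 0], [[0, 0, -0.0015], 0], [[0, 0, -0.0015], 0], [[0, 0, -0.0015], 0], [[0, 0, -0.0015], 0], [[0, 0, -0.0015], 0], [[0, 0, -0.0015], 0], [[0, 0, -0.0015], 0], [[0, 0, -0.0015], 0], [[0, 0, -0.0015], 0], [[0, 0, -0.0015], 0], [[0, 0, -0.0015], 0]])

```text
time_s: 14.0
tcp_pos: [540.8, -169.8, 57.3]
orientation: [-0.482, 0.517, -0.483, -0.516]
contact_force: [-6.4, 2.5, 15.0]
width: 53.1
```

```bash
python3 look.py 7; python3 -c "
import cv2,numpy as np
print([ (np.abs(cv2.imread(f'pics/t{a}.png').astype(int)-cv2.imread(f'pics/t{b}.png'))[40:200,130:300].max()) for a,b in ((5,6),(6,7))])"
```

```text
14.0 [ 540.8 -169.8   57.3] [-6.4  2.5 15. ]
arm px [270.5 152.7] [259, 146, 22, 14, 114] 22.5 7.9 18.434946060180664
[np.int64(18), np.int64(12)]
```

View pics/t7.png

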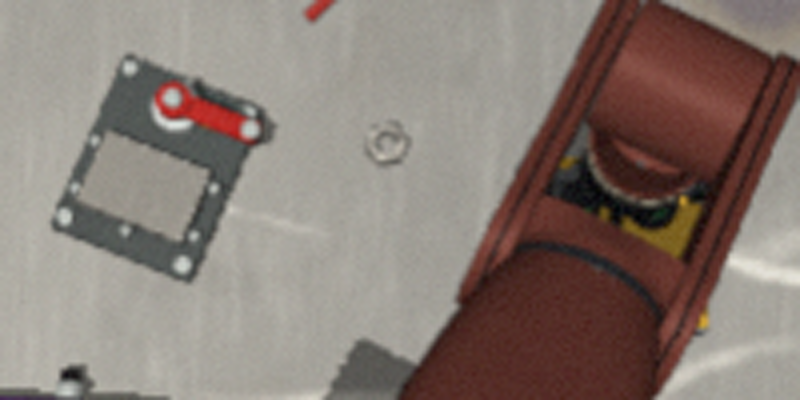

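The arm has not moved for 4 s, so it is at its stop. The force is steady at 15 N. Lifting straight up.

Call:
jog_arm(steps=[[[0, 0, 0.01], 0], [[0, 0, 0.03], 0], [[0, 0, 0.06], 0], [[0, 0, 0.1], 0], [[0, 0, 0.14], 0], [[0, 0, 0.18], 0], [[0, 0, 0.2], 0], [[0, 0, 0.2], 0], [[0, 0, 0.2], 0], [[0, 0, 0.2], 0]])

```text
time_s: 15.05
tcp_pos: [539.9, -169.3, 255.0]
orientation: [0.482, -0.516, 0.484, 0.517]
contact_force: [0.5, -0.5, -0.3]
width: 53.5
```

```bash
python3 look.py 8; python3 - <<'E'
from plant import env,cams
from h import *
im,_=cams.get_image("scene");cv2.imwrite("pics/s8.png",im)
m=cams.camera_model("wrist");im,d=cams.get_image("wrist");cv2.imwrite("pics/w8.png",im)
for c in (((50,90,25),(90,255,255)),((0,170,60),(8,255,255))):
    for ce,st,k in blobs(im,*c,amin=60):
        if 230<ce[0]<400 and ce[1]<260: print(ce.round(1),bydepth(m,ce,np.median(d[k])).round(1))
E
```

```text
15.05 [ 539.9 -169.3  255. ] [ 0.5 -0.5 -0.3]
arm px [270.4 152.7] [259, 146, 22, 14, 112] 22.5 7.9 18.434946060180664
[284.4 181. ] [ 542.6 -197.8   68.9]
[341.9 181. ] [ 538.4 -138.8   69. ]
[313.6 115. ] [ 475.  -172.5   69.2]
```

View pics/s8.png

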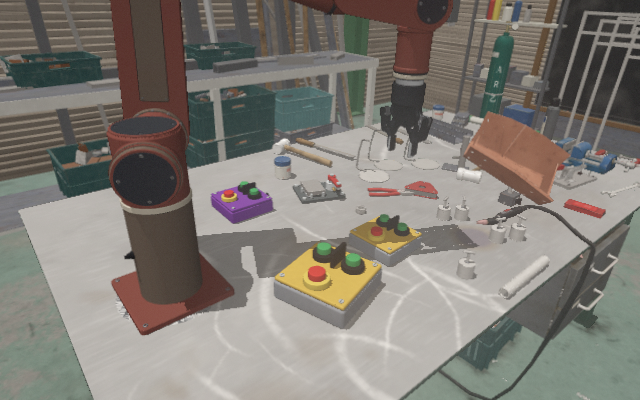

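The gripper is clear, at (405,135). All three buttons are back up at 69 mm, the clamp arm is aside at about (333,181), and the plate, nut, jar and mandrel look unmoved. Handing in.

```bash
python3 -c "
from plant import env
print(env.close_job())"
```

```text
the job is handed in; nothing more can be done
None
```

I released the clamp and handed the job in; `close_job` gives no verdict. I pressed both green buttons of the smaller yellow box together, one fingertip on each side of the fin, and held them at about 15 N. I kept holding until the clamp arm had stopped for 4 s at its stop, then lifted straight up.

**Last checks:**
- **Buttons:** all three are back up, with tops at about 69 mm by wrist-camera depth.
- **Clamp arm:** the top view shows it aside and unchanged after release. I judged this from the picture, because the joint angle can't be read.
- **Other things:** plate, nut, jar and mandrel look unmoved by eye; I did not measure them.
- **Robot:** it is clear of everything, with contact force near 0, about 15 s into the 45 s allowed.

**One check disagreed:** triangulating the button heights from the top and wrist views gave 72–93 mm, because the two viewpoints are too close together. I used the depth readings of 68–69 mm, which match the stated 69 mm.

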